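Lock the vegetable press with its pin

TASK

Put the vegetable press out of use: swing its lever fully down, then take the long locking pin with the round knob out of the rack and push it fully home through the eye of the lever and the eye of the bracket below, so that the lever is locked. Let go of it, leave the short pin with the bar-shaped grip in the rack, and do not disturb the other things on the worktop.

Things in the scene. Friction and masses are not known exactly. Their poses are not given: they have to be found in the camera images.
- press: aluminium lever press, fixed to the worktop; base plate 250 x 130 mm, top of plate 16 mm up. Origin on the worktop under the middle; its own -x end (handle end) faces roughly the robot, z up. Hinge tower at its +x end, square blade frame in the middle, lock bracket near its -x end. Press axes: the lever, when down, runs along -x
- lever (a joint): hinge of the lever, rad: 0 = fully down (level, on its stop), grows as the lever is raised, at most 1.25. Stiff hinge: the lever stays where it is left; about 5 N at the handle moves it
- press_hinge (a point): point on the lever's hinge axis, 105 mm above the worktop; the axis runs along the press's y
- lever_handle (a point): middle of the lever's black round cross bar: 22 mm diameter, 110 mm long along the press's y, 260 mm from the hinge. The bar is carried by two straps near its ends (80 mm free between them); 56 mm of free space lies between the bar and the eye plate behind it
- lever_eye (a point): centre of the upper mouth of the hole in the lever's eye plate (plate 46 x 106 mm, 12 mm thick; round hole 17 mm across with a 3 mm chamfer), 170 mm from the hinge, 111 mm above the worktop when the lever is down. z = the hole's axis (up when the lever is down)
- bracket_eye (a point): centre of the upper mouth of the hole in the fixed lock bracket (plate 12 mm thick, round hole 18 mm across with a 3 mm chamfer), 78 mm above the worktop; straight under lever_eye when the lever is down; 60 mm of free depth under it. z up
- pin_rack: small open aluminium rack, 75 x 175 mm, fixed; its top plate is 100 mm above the worktop, with two 19 mm holes 80 mm apart along its y (at y = +40 and -40 mm), from which the two pins hang by their flanges, in either order. Origin on the worktop under the middle, z up
- locking_pin: long locking pin: steel shaft 14 mm diameter, 80 mm long, tapered tip; flange 34 mm across, 4 mm thick; above it a round black knob 30 mm across reaching 34 mm above the origin. Origin on the pin's axis at the underside of the flange, z along the axis towards the knob. 0.14 kg
- locking_pin_tip (a point): tip of the locking pin's shaft, 80 mm below its origin
- short_pin: short pin: steel shaft 14 mm diameter, 40 mm long, the same flange, but a black bar grip 14 x 50 mm (long along its y), 32 mm tall above the origin. Origin at the underside of the flange. Stays in the rack
- salt_shaker: glass salt shaker with a grey cap, 44 mm wide, 90 mm tall; bystander, origin at its underside
- tin: short round food tin, 75 mm wide, 58 mm tall; bystander, origin at its underside
- mug: two-tone mug, 82 mm wide without its handle, 97 mm tall; bystander, origin at its underside
- spice_jar: small spice jar with a yellow cap, 45 mm wide, 100 mm tall; bystander, origin at its underside
- teaspoon: steel teaspoon lying flat, 134 mm long; bystander, origin at its underside

How it is judged (in metres and radians):
On the way, in this order (a step that is already met when the one before it is completed fails the run):
1. the lever is fully down (within 0.04 rad) (value of joint lever below 0.04 rad), for 0.2 s.
2. the long pin sits fully home through both eyes (value of joint lever below 0.04 rad and z of locking_pin in the frame of lever_eye below 0.005 m and horizontal distance between locking_pin and lever_eye below 0.006 m and z of locking_pin_tip in the frame of bracket_eye below -0.03 m and horizontal distance between locking_pin_tip and bracket_eye below 0.01 m), for 0.2 s.
At the end, for the whole second after the job is handed in: The lever is down (joint under 0.04 rad), the long pin is at rest through both eyes: flange within 5 mm of the lever's eye plate and within 6 mm of the hole's centre, tip at least 30 mm below the top of the bracket's eye and within 10 mm of its centre (all of step 2 and linear speed of locking_pin below 0.02 m/s and angular speed of locking_pin below 0.2 rad/s); the robot touches nothing.
It fails at once if the short pin leaves its place in the rack (more than 20 mm) (distance of short_pin from where it was at the start of the episode above 0.02 m).
It fails at once if a bystander is moved more than 30 mm or knocked over (distance of any of salt_shaker, tin, mug, spice_jar, teaspoon from where it was at the start of the episode above 0.03 m or angle between any of salt_shaker, tin, mug, spice_jar's own z axis and vertical above 0.6 rad).
It also fails if it takes over 64 s, if anything falls off the work surface, if the arm or the gripper's body presses on something with over 40 N, if the wrist force passes 120 N, or if a joint passes its speed limit or range.

ROBOT

A 6-joint arm with a two-finger parallel gripper is mounted at the origin on a cart in front of the work surface, level with it; the furniture and walls round the work are solid. World frame = base frame: x ahead of the robot, y to its left, z up, the work surface at z = 0. Lengths are in mm, angles in degrees, forces in N, time in s.
With the tool pointing down it reaches from about 300 to 850 mm from the base axis. Payload 4.2 kg.
Tool frame: the origin (TCP) lies midway between the tips of the shut fingers; the grasp point (between the pads) lies 19 mm behind it; z points along the fingers, y is the line along which they close (so a half turn about z gives the same grasp; the last joint's range is limited). The gripper opens to 91 mm and grips with 3 to 60 N. Pads are 32 mm wide; open, the fingers measure 118 mm over their backs; the gripper's body (76 mm by 178 mm) begins 60 mm behind the grasp point.
Start: joints at [70.015, 18.312, 89.639, -0, 72.044, -1.146], TCP at [185.675, 544.213, 213.976] pointing down, gripper open.
Joint ranges: [-177.97, 177.97], [-48.28, 115.42], [12.27, 149.76], [-77.06, 257.06], [2.81, 150.46], [-146.56, 146.56]. Speed limits (degrees/s): [147.25, 147.25, 180, 180, 180, 180].

INTERFACE

Orientations are given as [roll, pitch, yaw] about the fixed x, y, z axes, in that order (R = Rz(yaw) Ry(pitch) Rx(roll)).
In Python, from workcell import env gives the robot as it stands.
- The arm moves only by the tool send_rows, never from a script. Its argument "steps" is a list that holds one entry, the list of rows, each a list of 5 numbers: the shift along the tool's x, y, z scaled (see below), then the turn about the tool's z scaled (see below), then the opening, from 0 (shut) to 1 (fully open). In form: [[[dx, dy, dz, yaw, fingers], ...]]. A call has 1 to 5 rows; each row shifts and turns the commanded pose from where the row before left it, along the tool's axes as they then stand; what a row does not reach is not made up. The controller multiplies each number of a shift by 0.04 m and each number of a turn by 0.12 rad. A row lasts 1/12 s, in which the tool goes at most 41.7 mm and 7.16 degrees, less where a joint would pass 70% of its speed; a pose out of reach is approached as far as the arm can. A call with a number of a shift or a turn outside -1 to 1 is refused whole. A call with a gripper value outside its range is refused whole. The fingers move at their own pace and stop on an object; "squeeze" is the grip in N (left out, the last holds). Time passes only in rows, so rows that do not move let the fingers close. It gives the time, the measured TCP pose, the force, the opening and the grip force at its end, in the units of the state.
- env.state(): the state, without advancing time (a new reading comes with each control period).
- env.grab_frame(name): name is "side" or "top"; returns a dict with "pixels" (400x640x3 uint8, red, green, blue), "depth" (400x640 float32, mm along the optical axis (not along the pixel's ray), 0 where there is no reading), "intrinsics" (3x3 intrinsics, pixels), "dist" ([k1, k2, p1, p2, k3] as OpenCV has them; the pictures are not rectified), "cam_to_world" (4x4, takes a point from camera to world coordinates). Camera axes: x right, y down, z forward; pixel columns grow to the right and rows downward; lengths in mm; the calibration is good to about 2 mm. A picture is of the moment at which its call begins.
- env.job_done(): hands the job in; it is judged then, once.
The state is a dict: "time_s": time; "qpos": joint angles; "qvel": joint speeds; "effort": joint torques, N m; "ee_pos": TCP position; "ee_rot": TCP orientation; "force": force on the tool from outside, world axes, zero at the start; "torque": the same for the moment, N m; "gripper_width": finger opening in mm; "gripper_force": force on a finger pad.
Only numpy, scipy, OpenCV 4.12 (cv2) and the standard library are available. Lean on these libraries where they do the work, as an engineer would, in place of code of your own. Each camera call takes 0.05 s, during which the arm holds its last target. There are 200 camera calls.

## Working session

There is one attempt and no reset: what is moved stays moved. The work goes in short steps, Python scripts to look and compute and a tool call to move; the robot and the scene stay as the last step left them, time stands still between calls to the robot, and variables do not carry over. Pictures are saved under pics/ and viewed, at most 10 in all, crops included, and the job is handed in when it is done.

Besides the shell and the picture viewer there is one more tool, called after "Emit:" as name(argument=value, ...) on one line, values as JSON. send_rows: Moves the arm, as the interface text tells. Shifts and turns lie within -1 to 1; 1 stands for 0.04 m of shift or 0.12 rad of turn. Its arguments: {"type":"object","properties":{"steps":{"type":"array"},"squeeze":{"type":"number"}},"required":["steps"]}

```bash
mkdir -p pics
cat > h.py <<'E'
import numpy as np, cv2
from workcell import env
def grab(n):
    f=env.grab_frame(n); np.savez(f'{n}.npz',**f); return f
def load(n): return dict(np.load(f'{n}.npz'))
def cloud(f):
    h,w=f['depth'].shape
    u,v=np.meshgrid(np.arange(w),np.arange(h))
    p=cv2.undistortPoints(np.stack([u,v],-1).reshape(-1,1,2).astype(float),f['intrinsics'],f['dist']).reshape(h,w,2)
    d=f['depth'][...,None].astype(float)
    c=np.concatenate([p*d,d],-1); T=f['cam_to_world']
    P=c@T[:3,:3].T+T[:3,3]; P[f['depth']==0]=np.nan
    return P
def ray(f,uv):
    uv=np.array(uv,float).reshape(-1,1,2)
    p=cv2.undistortPoints(uv,f['intrinsics'],f['dist']).reshape(-1,2)
    d=np.c_[p,np.ones(len(p))]@f['cam_to_world'][:3,:3].T
    return f['cam_to_world'][:3,3],d
def onplane(f,uv,z):
    o,d=ray(f,uv); return o+d*((z-o[2])/d[:,2])[:,None]
E
python3 - <<'E'
from h import *
for n in('side','top'):
    f=grab(n); cv2.imwrite(f'pics/{n}0.png',f['pixels'][...,::-1]); print(n,f['cam_to_world'].round(3).tolist(),f['intrinsics'].round(1).tolist(),f['dist'])
print(env.state())
E
```

```text
side [[0.511, -0.348, 0.786, -458.944], [-0.859, -0.207, 0.467, -543.827], [0.001, -0.914, -0.405, 616.684], [0.0, 0.0, 0.0, 1.0]] [[400.9, 0.0, 323.6], [0.0, 400.9, 199.8], [0.0, 0.0, 1.0]] [-0.00919757  0.          0.          0.          0.        ]
top [[0.027, -0.993, 0.113, 419.15], [-0.999, -0.031, -0.029, 81.005], [0.032, -0.112, -0.993, 1102.641], [0.0, 0.0, 0.0, 1.0]] [[364.9, 0.0, 318.2], [0.0, 364.9, 197.9], [0.0, 0.0, 1.0]] [-0.05168953  0.          0.          0.          0.        ]
{'time_s': 0.1, 'qpos': array([ 7.00152710e+01,  1.83453495e+01,  8.96995910e+01, -7.64999533e-04,
        7.20453491e+01, -1.14642218e+00]), 'qvel': array([-0.062195  , -0.04265767, -0.10342405, -0.04653539, -0.01975801,
        0.10823012]), 'effort': array([ 8.66061673e-04, -4.13335025e+01, -2.32508630e+01,  7.31435465e-02,
        4.21680487e-02, -4.33915397e-05]), 'ee_pos': array([185.5157598 , 543.75927742, 213.22953642]), 'ee_rot': array([-1.79909714e+02, -1.07924182e-03,  1.61161929e+02]), 'force': array([-0.1750176 ,  0.4096054 ,  0.14878605]), 'torque': array([-0.02721678,  0.00740999,  0.08713597]), 'gripper_force': 0.0, 'gripper_width': 91.15144595235948}
```

View pics/side0.png

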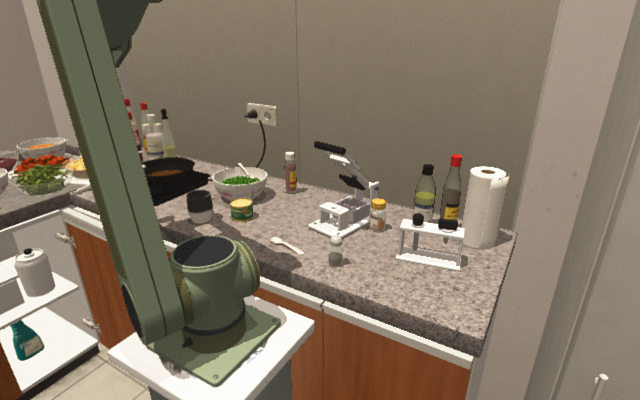

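View pics/top0.png

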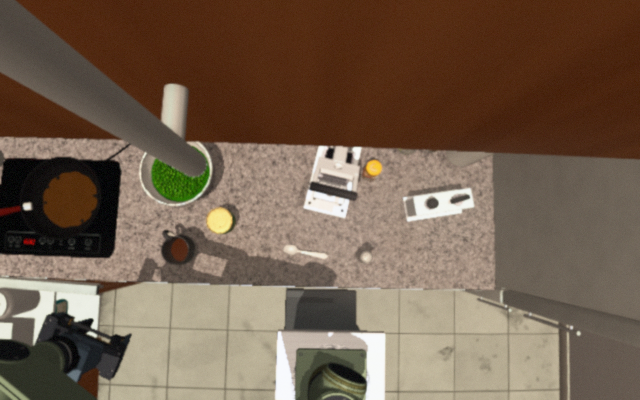

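The side view shows the press at about (340,200) with its lever raised and handle bar at (328,148). The rack is at (432,240), with the round knob left at (418,219) and the bar grip right at (448,225). The top view shows the press at (333,180) and the rack at (438,204), with the knob at (432,203) and the bar at (459,199).

Run:
```python
from h import *
s,t=load('side'),load('top')
def crop(f,x0,y0,x1,y1,k): return cv2.resize(f['pixels'][y0:y1,x0:x1,::-1],None,fx=k,fy=k,interpolation=cv2.INTER_CUBIC)
a=crop(s,290,130,480,275,4); cv2.imwrite('pics/s1.png',a)
b=crop(t,290,135,490,225,4); cv2.imwrite('pics/t1.png',b)
Ps,Pt=cloud(s),cloud(t)
np.set_printoptions(precision=0,suppress=True)
for n,P,pts in(('s',Ps,[(328,148),(418,219),(448,225),(341,228),(378,205),(335,240),(432,232)]),('t',Pt,[(333,190),(432,203),(459,199),(374,168),(367,257),(300,60),(350,120),(438,193),(350,210),(410,210)])):
    for p in pts: print(n,p,P[p[1],p[0]])
```

```text
s (328, 148) [521.  24. 281.]
s (418, 219) [ 515. -265.  126.]
s (448, 225) [ 535. -342.  119.]
s (341, 228) [529. -20.  25.]
s (378, 205) [ 602. -110.   97.]
s (335, 240) [363. -91.  84.]
s (432, 232) [ 510. -308.  100.]
t (333, 190) [530.  25. 292.]
t (432, 203) [ 525. -256.  133.]
t (459, 199) [ 538. -332.  133.]
t (374, 168) [ 623. -103.  100.]
t (367, 257) [374. -88.  91.]
t (300, 60) [480.  85. 983.]
t (350, 120) [480.  61. 924.]
t (438, 193) [ 557. -285.  100.]
t (350, 210) [510. -49.   0.]
t (410, 210) [ 511. -219.   51.]
```

View pics/s1.png

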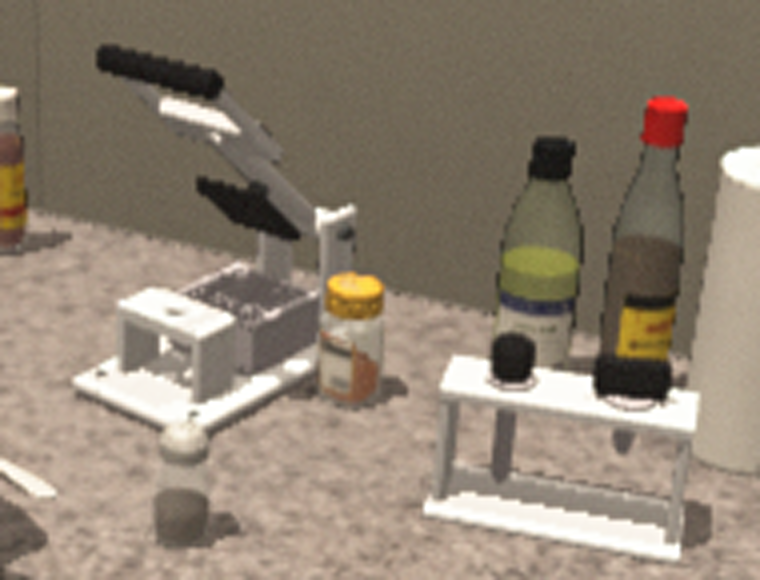

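View pics/t1.png

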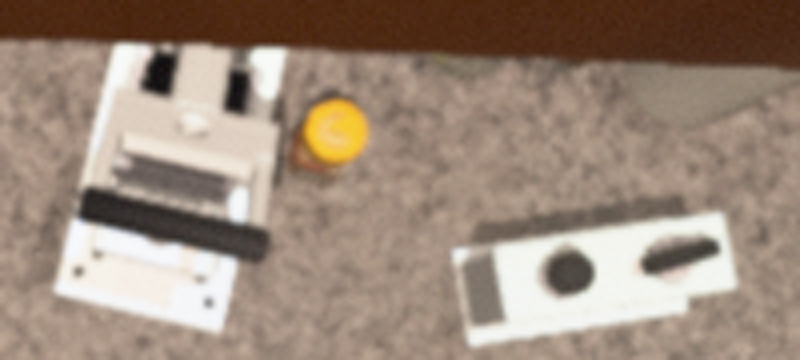

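Crops: the bracket's eye is at about side pixel (334,208). The bar runs in the side view from (316,143) to (343,150), and in the top view from (312,186) to (356,196). In the top view the knob is at (432,203) and the bar grip at (460,199). The jar is beside the press at (373,168).

```bash
cat >> h.py <<'E'
def dark(f,x0,y0,x1,y1,th=60):
    m=np.zeros(f['depth'].shape,np.uint8); m[y0:y1,x0:x1]=(f['pixels'][y0:y1,x0:x1].max(-1)<th)*255
    n,l,st,c=cv2.connectedComponentsWithStats(m); i=1+np.argmax(st[1:,4]); return (l==i),c[i],st[i]
def tri(f,a,g,b):
    o1,d1=ray(f,a); o2,d2=ray(g,b); d1=d1[0]/np.linalg.norm(d1[0]); d2=d2[0]/np.linalg.norm(d2[0])
    k=np.linalg.lstsq(np.c_[d1,-d2],o2-o1,rcond=None)[0]; p,q=o1+k[0]*d1,o2+k[1]*d2
    return (p+q)/2,np.linalg.norm(p-q)
E
python3 - <<'E'
from h import *
np.set_printoptions(precision=1,suppress=True)
s,t=load('side'),load('top'); Ps,Pt=cloud(s),cloud(t)
for nm,bs,bt in(('bar',(310,138,350,158),(306,178,362,204)),('knob',(411,212,426,227),(424,194,440,212)),('grip',(436,216,462,232),(448,190,474,206))):
    ms,cs,_=dark(s,*bs); mt,ct,_=dark(t,*bt)
    print(nm,ms.sum(),mt.sum(),cs,ct,'tri',*tri(s,cs,t,ct),'depth s',np.nanmedian(Ps[ms],0),'t',np.nanmedian(Pt[mt],0))
    r=cv2.minAreaRect(np.argwhere(mt)[:,::-1].astype(np.float32)); print(r)
# rays on bar
ms,cs,_=dark(t,306,178,362,204); z=280
for m,f in((ms,t),(dark(s,310,138,350,158)[0],s)):
    uv=np.argwhere(m)[:,::-1].astype(float); x=uv-uv.mean(0); v=np.linalg.svd(x,full_matrices=False)[2][0]; k=x@v
    e=[uv.mean(0)+v*k.min(),uv.mean(0)+v*k.max()]; P=onplane(f,e,281); d=P[1]-P[0]; print('bar ends',e,P,np.linalg.norm(d),np.degrees(np.arctan2(d[1],d[0])))
# base plate top & bracket
for n,P in(('s',Ps),('t',Pt)):
    for nm,z0,z1,box in(('plate',10,22,(380,720,-120,110)),('bracket',72,84,(420,640,-80,90)),('rack',96,104,(440,620,-420,-180))):
        q=(P[...,2]>z0)&(P[...,2]<z1)&(P[...,0]>box[0])&(P[...,0]<box[1])&(P[...,1]>box[2])&(P[...,1]<box[3])
        r=cv2.minAreaRect(P[q][:,:2].astype(np.float32)); print(n,nm,q.sum(),np.median(P[q][:,2]),r,cv2.boxPoints(r).round().tolist())
print('hole side',onplane(s,[(333.7,208)],78))
E
```

```text
bar 202 156 [329.5 147.8] [323.4 188.3] tri [540.2  38.9 273.5] 15.213810934322897 depth s [520.5  18.7 282.9] t [533.9  49.2 289.5]
((327.0294494628906, 189.3823699951172), (33.71245193481445, 6.5484619140625), 14.03624439239502)Traceback (most recent call last):
  File "<stdin>", line 5, in <module>
  File "h.py", line 23, in dark
    n,l,st,c=cv2.connectedComponentsWithStats(m); i=1+np.argmax(st[1:,4]); return (l==i),c[i],st[i]
                                                      ~~~~~~~~~^^^^^^^^^^
    return _wrapfunc(a, 'argmax', axis=axis, out=out, **kwds)
    return bound(*args, **kwds)
ValueError: attempt to get argmax of an empty sequence
```

Threshold too low for the top view; raising it.

```bash
cat > m.py <<'E'
from h import *
np.set_printoptions(precision=1,suppress=True)
s,t=load('side'),load('top'); Ps,Pt=cloud(s),cloud(t)
B={'bar':((310,138,350,158,60),(306,178,362,204,85)),'knob':((411,212,426,227,70),(424,194,440,212,100)),'grip':((436,216,462,232,70),(448,190,474,206,100))}
for nm,(bs,bt) in B.items():
    ms,cs,_=dark(s,*bs); mt,ct,_=dark(t,*bt)
    print(nm,ms.sum(),mt.sum(),cs,ct,'tri',*tri(s,cs,t,ct),'depth s',np.nanmedian(Ps[ms],0),'t',np.nanmedian(Pt[mt],0))
    if nm!='knob':
      for m,f in((mt,t),(ms,s)):
        uv=np.argwhere(m)[:,::-1].astype(float); x=uv-uv.mean(0); v=np.linalg.svd(x,full_matrices=False)[2][0]; k=x@v
        e=[uv.mean(0)+v*k.min(),uv.mean(0)+v*k.max()]; P=onplane(f,e,281 if nm=='bar' else 120); d=P[1]-P[0]; print(' ends',*e,*P,np.linalg.norm(d),np.degrees(np.arctan2(d[1],d[0])))
for n,P in(('s',Ps),('t',Pt)):
    for nm,z0,z1,box in(('plate',10,22,(380,720,-120,110)),('bracket',72,84,(420,640,-80,90)),('rack',96,104,(440,620,-420,-180))):
        q=(P[...,2]>z0)&(P[...,2]<z1)&(P[...,0]>box[0])&(P[...,0]<box[1])&(P[...,1]>box[2])&(P[...,1]<box[3])
        if q.sum()<9: continue
        r=cv2.minAreaRect(P[q][:,:2].astype(np.float32)); print(n,nm,q.sum(),np.median(P[q][:,2]),r,cv2.boxPoints(r).round().tolist())
print('hole side',onplane(s,[(333.7,208)],78))
E
python3 m.py
```

```text
bar 202 342 [329.5 147.8] [332.7 190.7] tri [530.3  24.4 279.1] 0.14268108471539276 depth s [520.5  18.7 282.9] t [528.8  26.5 289.2]
 ends [310.4 185.2] [355.7 196.4] [541.1  75.5 281. ] [518.7 -28.2 281. ] 106.02664291238342 -102.1850989657641
 ends [313.8 143.8] [344.8 151.7] [537.1  83.1 281. ] [513.1 -35.7 281. ] 121.18171181889322 -101.4106385056131
knob 103 78 [417.7 219. ] [431.9 203. ] tri [ 526.6 -260.7  119.7] 0.04678523833018384 depth s [ 516.8 -263.6  125.3] t [ 525.1 -256.4  133. ]
grip 174 65 [447.4 223.8] [459.3 198.5] tri [ 541.3 -338.7  118.9] 0.19749485227713734 depth s [ 535.6 -340.2  121.8] t [ 539.2 -332.5  131.4]
 ends [468.  195.9] [451. 201.] [ 549.2 -363.1  120. ] [ 533.6 -314.5  120. ] 51.050198981440836 107.77428870695952
 ends [437.9 222.6] [457.1 225. ] [ 533.2 -315.1  120. ] [ 545.2 -363.6  120. ] 49.964458053359614 -76.0625971407499
s plate 674 16.94763344551808 ((533.9103393554688, 35.217529296875), (151.38946533203125, 323.9874267578125), 50.08802795410156) [[361.0, 81.0], [610.0, -127.0], [707.0, -11.0], [458.0, 197.0]]
s bracket 226 78.590421003770
[... 298 characters left out ...]
93) [[489.0, -222.0], [519.0, -388.0], [579.0, -377.0], [550.0, -212.0]]
t plate 1055 15.78392858372763 ((539.1152954101562, -7.17523193359375), (186.3172149658203, 352.62445068359375), 78.16898345947266) [[347.0, -62.0], [693.0, -135.0], [731.0, 48.0], [386.0, 120.0]]
t bracket 211 77.99563199320983 ((553.0770263671875, 18.988094329833984), (89.21666717529297, 46.166587829589844), 77.72318267822266) [[521.0, -20.0], [566.0, -30.0], [585.0, 58.0], [540.0, 67.0]]
t rack 842 100.03470692627252 ((534.5928344726562, -300.2818603515625), (54.42036819458008, 170.98414611816406), 10.337662696838379) [[492.0, -221.0], [523.0, -389.0], [577.0, -380.0], [546.0, -211.0]]
hole side [[548.   17.7  78. ]]
```

Emit:
send_rows(steps=[[[0,0,-0.6,1,0],[0,0,-0.6,1,0],[0,0,-0.6,1,0],[0,0,-0.6,1,0],[0,0,-0.6,1,0]]], squeeze=20)

```text
time_s: 0.52
ee_pos: [185.5, 543.9, 334.7]
ee_rot: [-180.0, 0.0, 126.4]
force: [0.2, -0.3, -0.0]
gripper_width: 60.7
gripper_force: 0.0
```

Emit:
send_rows(steps=[[[0,0,0,1,0],[0,0,0,1,0],[0,0,0,1,0],[0,0,0,1,0],[0,0,0,1,0]]])

```text
time_s: 0.93
ee_pos: [185.6, 544.0, 333.5]
ee_rot: [-180.0, 0.1, 92.1]
force: [-0.5, 0.1, 0.1]
gripper_width: 27.6
gripper_force: 0.0
```

Emit:
send_rows(steps=[[[0,0,0,0.35,0],[0,0,0,0,0]]])

```text
time_s: 1.1
ee_pos: [185.6, 544.0, 333.5]
ee_rot: [-180.0, 0.1, 90.0]
force: [1.0, -0.2, 0.2]
gripper_width: 14.3
gripper_force: 0.0
```

Run:
```python
from h import *
np.set_printoptions(precision=0,suppress=True)
for n in('side','top'):
    P=cloud(load(n)).reshape(-1,3); q=(P[:,2]>140)&(P[:,2]<700)&(P[:,0]>250)&(P[:,0]<900)&(abs(P[:,1])<450); p=P[q]
    for x in range(250,900,50):
        for y in range(-450,450,50):
            r=p[(p[:,0]//50*50==x)&(p[:,1]//50*50==y)]
            if len(r)>20: print(n,x,y,len(r),r[:,2].min().round(),r[:,2].max().round())
```

```text
side 500 -50 113 247.0 292.0
side 500 0 96 271.0 292.0
side 500 50 59 265.0 293.0
side 550 -50 115 202.0 254.0
side 550 0 89 208.0 241.0
side 550 50 52 217.0 263.0
side 600 -50 119 141.0 212.0
side 600 0 111 141.0 214.0
side 650 -450 650 140.0 231.0
side 650 -400 558 140.0 231.0
side 650 -350 21 141.0 228.0
side 650 -300 21 140.0 175.0
side 650 -250 95 140.0 203.0
side 650 -50 33 140.0 169.0
side 700 -450 103 144.0 231.0
side 700 -400 98 215.0 231.0
side 700 -350 284 140.0 257.0
side 700 -300 203 140.0 258.0
side 700 -250 252 140.0 215.0
side 700 300 76 140.0 165.0
side 800 -450 3349 141.0 673.0
side 800 -400 3080 204.0 674.0
side 800 -350 3079 141.0 675.0
side 800 -300 2777 140.0 676.0
side 800 -250 2862 140.0 677.0
side 800 -200 2630 141.0 678.0
side 800 -150 2616 140.0 679.0
side 800 -100 2466 140.0 680.0
side 800 -50 2339 140.0 681.0
side 800 0 2243 140.0 683.0
side 800 50 2126 140.0 684.0
side 800 100 1944 151.0 685.0
side 800 150 1810 152.0 686.0
side 800 200 1736 140.0 687.0
side 800 250 1725 140.0 688.0
side 800 300 1709 140.0 690.0
side 800 350 1606 141.0 691.0
side 800 400 1590 140.0 692.0
top 500 -50 161 259.0 293.0
top 500 0 214 276.0 294.0
top 500 50 114 279.0 293.0
top 550 -50 224 215.0 261.0
top 550 0 168 210.0 242.0
top 550 50 98 229.0 285.0
top 600 -50 154 140.0 223.0
top 600 0 244 141.0 230.0
top 600 50 38 208.0 233.0
top 650 -400 69 140.0 183.0
top 650 -50 35 155.0 178.0
top 650 0 30 141.0 181.0
```

Emit:
send_rows(steps=[[[-0.76,0.5,0,0,0],[-0.76,0.5,0,0,0],[-0.76,0.5,0,0,0],[-0.76,0.5,0,0,0],[-0.76,0.5,0,0,0]]])

```text
time_s: 1.52
ee_pos: [286.1, 390.6, 333.7]
ee_rot: [-180.0, 0.0, 90.1]
force: [0.2, 0.6, -0.7]
gripper_width: 0.3
gripper_force: 0.0
```

Emit:
send_rows(steps=[[[-0.76,0.5,0,0,0],[-0.76,0.5,0,0,0],[-0.76,0.5,0,0,0],[-0.76,0.5,0,0,0],[-0.76,0.5,0,0,0]]])

```text
time_s: 1.93
ee_pos: [386.1, 238.5, 333.9]
ee_rot: [-180.0, -0.0, 90.1]
force: [1.2, 0.1, 0.5]
gripper_width: 0.4
gripper_force: 0.0
```

Emit:
send_rows(steps=[[[-0.76,0.5,0,0,0],[-0.76,0.5,0,0,0],[-0.76,0.5,0,0,0],[-0.76,0.5,0,0,0],[-0.76,0.5,0,0,0]]])

```text
time_s: 2.35
ee_pos: [486.2, 86.4, 333.8]
ee_rot: [-180.0, -0.0, 90.1]
force: [-0.2, 0.6, 0.2]
gripper_width: 0.8
gripper_force: 0.0
```

Emit:
send_rows(steps=[[[-0.76,0.5,0,0,0],[-0.76,0.5,0,0,0],[0,0,0,0,0],[0,0,0,0,0]]])

```text
time_s: 2.68
ee_pos: [526.1, 26.0, 333.1]
ee_rot: [-179.9, -0.0, 89.9]
force: [-0.9, -0.3, 0.0]
gripper_width: 0.7
gripper_force: 0.0
```

Emit:
send_rows(steps=[[[0,0,0.4,0,0],[0,0,0.4,0,0],[0,0,0.2,0,0],[0,0,0.1,0,0],[0,0,0,0,0]]])

```text
time_s: 3.1
ee_pos: [524.3, 28.4, 289.8]
ee_rot: [-179.9, -0.0, 90.1]
force: [-0.4, 0.1, 1.0]
gripper_width: 0.5
gripper_force: 0.0
```

Emit:
send_rows(steps=[[[0.03,-0.13,0.17,0,0],[0.03,-0.13,0.17,0,0],[0.03,-0.13,0.17,0,0],[0.03,-0.13,0.17,0,0]]])

```text
time_s: 3.43
ee_pos: [504.1, 32.9, 263.9]
ee_rot: [179.9, -0.0, 90.1]
force: [-3.0, 0.5, 4.7]
gripper_width: 0.4
gripper_force: 2.3
```

Emit:
send_rows(steps=[[[0.025,-0.12,0.21,0,0],[0.025,-0.12,0.21,0,0],[0.025,-0.12,0.21,0,0],[0.025,-0.12,0.21,0,0]]])

```text
time_s: 3.77
ee_pos: [485.2, 36.9, 229.4]
ee_rot: [179.9, -0.0, 90.0]
force: [-2.3, 1.2, 3.9]
gripper_width: 0.4
gripper_force: 1.8
```

Emit:
send_rows(steps=[[[0.02,-0.08,0.23,0,0],[0.02,-0.08,0.23,0,0],[0.02,-0.08,0.23,0,0],[0.02,-0.08,0.23,0,0]]])

```text
time_s: 4.1
ee_pos: [472.6, 39.4, 191.3]
ee_rot: [-180.0, 0.0, 90.0]
force: [-2.1, -0.1, 2.2]
gripper_width: 0.6
gripper_force: 1.3
```

Emit:
send_rows(steps=[[[0.01,-0.05,0.24,0,0],[0.01,-0.05,0.24,0,0],[0.01,-0.05,0.24,0,0],[0.01,-0.05,0.24,0,0]]])

```text
time_s: 4.43
ee_pos: [464.9, 41.0, 152.8]
ee_rot: [180.0, -0.0, 90.0]
force: [-0.7, 0.3, 2.5]
gripper_width: 0.6
gripper_force: 1.0
```

Emit:
send_rows(steps=[[[0,-0.02,0.17,0,0],[0,-0.02,0.17,0,0],[0,0,0.17,0,0],[0,0,0.12,0,0]]])

```text
time_s: 4.77
ee_pos: [463.2, 40.9, 127.9]
ee_rot: [-180.0, 0.0, 90.0]
force: [-0.5, 1.0, 0.8]
gripper_width: 0.3
gripper_force: 0.9
```

Emit:
send_rows(steps=[[[0,0,0.1,0,0],[0,0,0.1,0,0],[0,0,0.05,0,0],[0,0,0.05,0,0]]])

```text
time_s: 5.1
ee_pos: [463.4, 41.0, 116.6]
ee_rot: [180.0, 0.0, 90.0]
force: [-1.3, 0.3, 2.0]
gripper_width: 0.4
gripper_force: 0.8
```

Emit:
send_rows(steps=[[[0,0,0.05,0,0],[0,0,0.05,0,0],[0,0,0,0,0]]])

```text
time_s: 5.35
ee_pos: [463.4, 41.0, 115.8]
ee_rot: [179.9, -0.0, 90.0]
force: [-7.9, -1.1, 25.4]
gripper_width: 0.5
gripper_force: 12.2
```

Emit:
send_rows(steps=[[[0,0,-0.4,0,0],[0,0,-0.8,0,0],[0,0,-0.8,0,0],[0,0,-0.8,0,0],[0,0,-0.4,0,0]]])

```text
time_s: 5.77
ee_pos: [465.4, 41.0, 244.8]
ee_rot: [179.6, -0.0, 90.0]
force: [0.1, 0.2, -0.4]
gripper_width: 0.7
gripper_force: 0.0
```

Emit:
send_rows(steps=[[[-0.75,0.15,0,0,0.7],[-0.75,0.15,0,0,0.7],[-0.75,0.15,0,0,0.7],[-0.75,0.15,0,0,0.7],[-0.75,0.15,0,0,0.7]]])

```text
time_s: 6.18
ee_pos: [493.8, -110.6, 240.9]
ee_rot: [179.9, 0.0, 90.0]
force: [0.1, -0.1, -1.0]
gripper_width: 30.9
gripper_force: 0.0
```

Emit:
send_rows(steps=[[[-0.75,0.15,0,0,0.7],[-0.75,0.15,0,0,0.7],[-0.75,0.15,0,0,0.7],[-0.75,0.15,0,0,0.7],[-0.75,0.15,0,0,0.7]]])

```text
time_s: 6.6
ee_pos: [523.7, -260.9, 240.7]
ee_rot: [179.9, 0.0, 90.0]
force: [0.7, 0.8, -0.1]
gripper_width: 62.7
gripper_force: 0.0
```

Run:
```python
from h import *
np.set_printoptions(precision=1,suppress=True)
for n in('side','top'):
    f=env.grab_frame(n); np.savez(n+'2.npz',**f)
def crop(f,x0,y0,x1,y1,k): return cv2.resize(f['pixels'][y0:y1,x0:x1,::-1],None,fx=k,fy=k,interpolation=cv2.INTER_CUBIC)
a=crop(load('side2'),290,165,410,245,6); b=crop(load('top2'),290,135,390,225,6)
cv2.imwrite('pics/s2.png',a);cv2.imwrite('pics/t2.png',b)
```

```text
(no output)
```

View pics/s2.png

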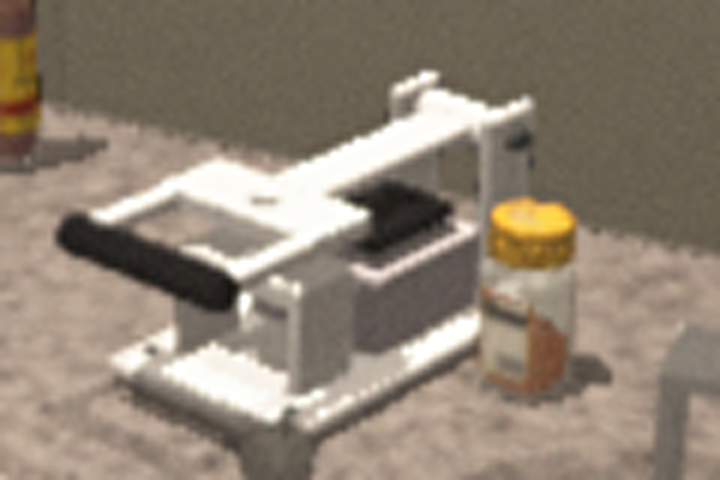

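View pics/t2.png

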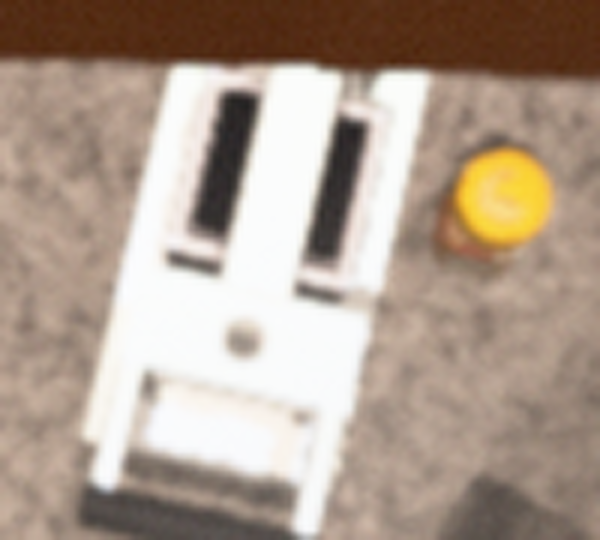

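The lever is level. Its eye shows at top pixel ≈(330,191) and side pixel ≈(334,198). I'll refine it with dark-weighted centroids and triangulation, then re-measure the knob.

Run:
```python
from h import *
np.set_printoptions(precision=1,suppress=True)
s,t=load('side2'),load('top2'); Ps,Pt=cloud(s),cloud(t)
def hole(f,u,v,r,rv):
    g=f['pixels'][v-rv:v+rv+1,u-r:u+r+1].astype(float).min(-1); w=np.clip(np.percentile(g,65)-15-g,0,None)
    yy,xx=np.mgrid[v-rv:v+rv+1,u-r:u+r+1]; print(g.astype(int)); return np.array([(w*xx).sum(),(w*yy).sum()])/w.sum()
a=hole(s,334,198,5,2); b=hole(t,330,191,5,5)
print(a,b,tri(s,a,t,b),onplane(s,[a],111),onplane(t,[b],111))
for n,P in(('s',Ps),('t',Pt)):
    q=(abs(P[...,2]-111)<5)&(abs(P[...,0]-553)<60)&(abs(P[...,1]-20)<80)
    print(n,q.sum(),np.median(P[q],0))
    k=(abs(P[...,2]-100)<3)&(abs(P[...,0]-535)<60)&(abs(P[...,1]+300)<110); print('rack z',np.median(P[k][:,2]))
# bar line in top at z 105
m,c,_=dark(t,300,210,350,230,100); print('bar',c,onplane(t,[c],112))
# knob circles first frames, top of knob outline
t0=load('top'); m=dark(t0,424,194,440,212,100)[0]; uv=np.argwhere(m)[:,::-1].astype(float); print('knob@134,120',onplane(t0,[uv.mean(0)],134),onplane(t0,[uv.mean(0)],120),onplane(t0,[[uv[:,0].min(),203],[uv[:,0].max(),203],[432,uv[:,1].min()],[432,uv[:,1].max()]],125)[:,:2])
```

```text
[[247 247 245 243 245 248 249 247 246 248 247]
 [247 244 231 219 226 236 236 239 244 248 247]
 [248 242 218 158 157 165 166 211 241 247 248]
 [248 247 242 222 218 220 223 239 246 247 247]
 [212 231 240 244 247 245 248 248 248 248 248]]
[[250 251 250 250 250 250 250 250 250 250 250]
 [250 250 250 247 245 243 243 247 249 250 250]
 [250 249 244 233 221 218 221 232 244 249 250]
 [250 247 232 201 189 194 198 208 228 245 249]
 [250 246 218 172 162 166 171 185 212 239 249]
 [249 244 208 155 141 142 150 167 202 236 248]
 [249 244 210 154 143 137 142 157 203 240 248]
 [250 246 228 184 158 147 156 175 217 244 249]
 [250 249 244 227 201 192 196 215 237 248 249]
 [250 249 248 245 240 236 239 244 248 250 250]
 [250 250 250 249 249 247 249 249 249 250 250]]
[333.2 198.2] [330.  191.4] (array([550.6,  20.6, 110.5]), np.float64(1.300076597464051)) [[549.1  20.5 111. ]] [[550.9  20.1 111. ]]
s 373 [549.3  14.  111.9]
rack z 100.91014459810958
t 893 [554.6  15.7 111.1]
rack z 99.95896664893996
bar [322. 223.] [[463.6  39.9 112. ]]
knob@134,120 [[ 525.  -255.7  134. ]] [[ 526.5 -260.5  120. ]] [[ 525.5 -245.2]
 [ 526.3 -273.1]
 [ 536.9 -259.2]
 [ 514.9 -259. ]]
```

Emit:
send_rows(steps=[[[0,0.07,0.7,0,0.7],[0,0,0.7,0,0.7],[0,0,0.7,0,0.7],[0,0,0.5,0,0.7],[0,0,0.4,0,0.7]]])

```text
time_s: 7.12
ee_pos: [525.3, -258.0, 118.6]
ee_rot: [-179.9, -0.1, 90.0]
force: [-0.7, 0.8, 0.2]
gripper_width: 63.8
gripper_force: 0.0
```

Emit:
send_rows(steps=[[[0,0,0.2,0,0.7],[0,0,0.07,0,0.7],[0,0,0,0,0.7]]])

```text
time_s: 7.37
ee_pos: [526.2, -258.7, 109.8]
ee_rot: [-180.0, -0.0, 90.0]
force: [0.3, 0.2, 0.7]
gripper_width: 63.7
gripper_force: 0.0
```

Emit:
send_rows(steps=[[[0,0,0,0,0.1],[0,0,0,0,0.1],[0,0,0,0,0.1],[0,0,0,0,0.1],[0,0,0,0,0.1]]], squeeze=25)

```text
time_s: 7.78
ee_pos: [526.3, -259.1, 110.5]
ee_rot: [179.9, 0.0, 90.0]
force: [0.1, -0.3, 0.3]
gripper_width: 33.0
gripper_force: 0.0
```

Emit:
send_rows(steps=[[[0,0,0,0,0],[0,0,0,0,0],[0,0,0,0,0]]])

```text
time_s: 8.03
ee_pos: [526.5, -259.2, 110.4]
ee_rot: [179.9, 0.0, 90.0]
force: [0.8, 0.3, 2.4]
gripper_width: 28.5
gripper_force: 25.0
```

Emit:
send_rows(steps=[[[0,0,-0.3,0,0],[0,0,-0.5,0,0],[0,0,-0.7,0,0],[0,0,-0.7,0,0],[0,0,-0.7,0,0]]])

```text
time_s: 8.45
ee_pos: [525.4, -258.7, 226.2]
ee_rot: [-179.9, -0.1, 90.0]
force: [0.7, -0.3, -1.6]
gripper_width: 28.8
gripper_force: 25.0
```

Emit:
send_rows(steps=[[[0,0,-0.4,0,0],[0,0,0,0,0]]])

```text
time_s: 8.62
ee_pos: [527.6, -259.8, 245.6]
ee_rot: [179.6, 0.2, 90.0]
force: [1.4, 0.0, -0.7]
gripper_width: 29.1
gripper_force: 25.0
```

Emit:
send_rows(steps=[[[0.3,0,0,0,0],[0.6,0.05,0,0,0],[0.6,0.05,0,0,0],[0.6,0.05,0,0,0],[0.6,0.05,0,0,0]]])

```text
time_s: 9.03
ee_pos: [532.4, -148.8, 239.1]
ee_rot: [-179.7, -0.1, 90.0]
force: [-0.6, -0.3, -1.9]
gripper_width: 28.9
gripper_force: 25.0
```

Emit:
send_rows(steps=[[[0.6,0.05,0,0,0],[0.6,0.05,0,0,0],[0.6,0.05,0,0,0],[0.6,0.05,0,0,0],[0.6,0.05,0,0,0]]])

```text
time_s: 9.45
ee_pos: [542.2, -28.9, 239.2]
ee_rot: [-179.7, -0.1, 90.0]
force: [-0.5, 0.3, -2.2]
gripper_width: 28.8
gripper_force: 25.0
```

Emit:
send_rows(steps=[[[0.6,0.05,0,0,0],[0.6,0.05,0,0,0],[0.12,0.05,0,0,0],[0,0,0,0,0],[0,0,0,0,0]]])

```text
time_s: 9.87
ee_pos: [549.0, 21.9, 240.3]
ee_rot: [-179.8, 0.0, 90.1]
force: [0.2, -1.0, -1.4]
gripper_width: 28.9
gripper_force: 25.0
```

Run:
```python
from h import *
print(env.state()['ee_pos'],env.state()['ee_rot'])
def crop(f,x0,y0,x1,y1,k): return cv2.resize(f['pixels'][y0:y1,x0:x1,::-1],None,fx=k,fy=k,interpolation=cv2.INTER_CUBIC)
f=env.grab_frame('side'); np.savez('side3.npz',**f)
f2=env.grab_frame('top'); np.savez('top3.npz',**f2)
cv2.imwrite('pics/s3.png',np.vstack([crop(f,280,130,420,220,4),crop(f2,280,160,420,220,4)]))
```

```text
[549.01430373  21.89154717 240.28568865] [-1.79802967e+02  3.77658477e-02  9.00576060e+01]
```

View pics/s3.png

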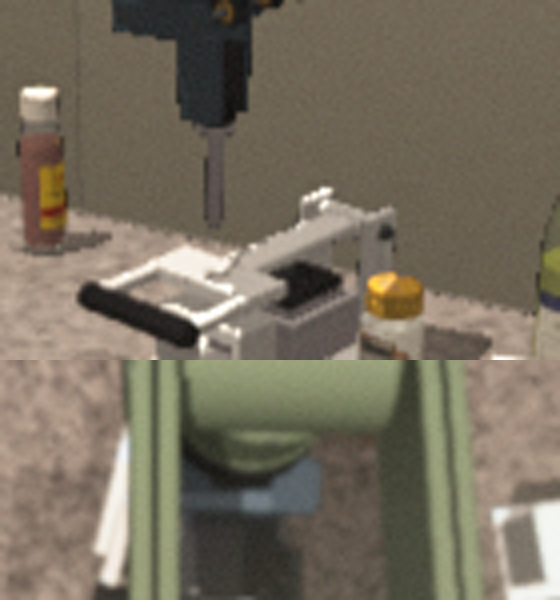

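Side view: the pin hangs upright in the fingers, with its tip at about (333,187) above the eye at (333,198). Checking its sideways offset against the eye, and its verticality.

Run:
```python
from h import *
np.set_printoptions(precision=1,suppress=True)
f=load('side3'); P=cloud(f)
R=f['cam_to_world'][:3,:3]; r=R[:,0]
for v in range(164,190,2):
    d=f['depth'][v,322:346]; k=np.where((d>0)&(d<1350))[0]
    print(v,k.min()+322 if len(k) else None,k.max()+322 if len(k) else None,np.nanmedian(P[v,322+k],0) if len(k) else '')
c=lambda p:cv2.projectPoints(np.array([p],float),cv2.Rodrigues(R.T)[0],-R.T@f['cam_to_world'][:3,3],f['intrinsics'],f['dist'])[0].ravel()
for p in([549,20.4,150],[549,20.4,225],[550.5,20.3,150],[550.5,20.3,225],[550.5,20.3,111]): print(p,c(p))
```

```text
164 332 335 [544.   17.8 225.5]
166 332 335 [544.6  18.2 219.4]
168 332 335 [543.   17.7 213.7]
170 331 335 [544.7  18.8 206.9]
172 331 335 [544.5  17.3 199.8]
174 331 335 [542.4  16.3 193.7]
176 331 335 [545.4  18.9 187.1]
178 331 335 [543.5  18.3 180.6]
180 331 335 [541.8  16.6 174.1]
182 331 335 [543.4  17.4 167.5]
184 331 335 [543.3  18.5 160.8]
186 332 334 [545.   19.2 153.1]
188 None None 
[549, 20.4, 150] [333.3 186.7]
[549, 20.4, 225] [333.6 163.7]
[550.5, 20.3, 150] [333.6 186.5]
[550.5, 20.3, 225] [333.9 163.6]
[550.5, 20.3, 111] [333.5 198. ]
```

Emit:
send_rows(steps=[[[-0.02,0.03,0.4,0,0],[0,0,0.4,0,0],[0,0,0.2,0,0],[0,0,0.1,0,0],[0,0,0.1,0,0]]])

```text
time_s: 10.38
ee_pos: [551.4, 20.5, 193.8]
ee_rot: [180.0, -0.0, 89.9]
force: [0.8, 0.5, -0.3]
gripper_width: 29.1
gripper_force: 25.0
```

Emit:
send_rows(steps=[[[0,0,0.1,0,0],[0,0,0.1,0,0],[0,0,0,0,0]]])

```text
time_s: 10.63
ee_pos: [551.5, 20.9, 185.7]
ee_rot: [180.0, -0.0, 90.0]
force: [1.5, -0.2, -2.1]
gripper_width: 28.7
gripper_force: 25.0
```

Emit:
send_rows(steps=[[[0,0,0.1,0,0],[0,0,0.1,0,0],[0,0,0.1,0,0],[0,0,0.1,0,0],[0,0,0.1,0,0]]])

```text
time_s: 11.05
ee_pos: [551.6, 21.1, 165.7]
ee_rot: [180.0, -0.0, 90.0]
force: [1.8, 0.3, -1.8]
gripper_width: 28.8
gripper_force: 25.0
```

Emit:
send_rows(steps=[[[0,0,0.1,0,0],[0,0,0.1,0,0],[0,0,0.1,0,0],[0,0,0,0,0]]])

```text
time_s: 11.38
ee_pos: [551.4, 21.1, 153.1]
ee_rot: [-180.0, -0.0, 90.0]
force: [2.1, 1.4, -3.3]
gripper_width: 28.5
gripper_force: 25.0
```

Through both eyes with little force; continuing to home (TCP ≈121).

Emit:
send_rows(steps=[[[0,0,0.15,0,0],[0,0,0.15,0,0],[0,0,0.15,0,0],[0,0,0.1,0,0],[0,0,0.1,0,0]]])

```text
time_s: 11.8
ee_pos: [551.6, 21.1, 127.6]
ee_rot: [180.0, -0.0, 90.0]
force: [2.9, 0.7, -0.4]
gripper_width: 29.1
gripper_force: 25.0
```

Emit:
send_rows(steps=[[[0,0,0.05,0,0],[0,0,0.05,0,0],[0,0,0.04,0,0],[0,0,0,0,0]]])

```text
time_s: 12.13
ee_pos: [551.6, 21.1, 122.2]
ee_rot: [180.0, -0.0, 90.0]
force: [4.3, 0.3, -2.2]
gripper_width: 28.9
gripper_force: 25.0
```

Emit:
send_rows(steps=[[[0,-0.02,0.03,0,0],[0,0,0.03,0,0],[0,0,0,0,0],[0,0,0,0,0]]])

```text
time_s: 12.47
ee_pos: [551.5, 21.3, 121.4]
ee_rot: [179.8, -0.0, 90.0]
force: [3.3, 2.8, 5.6]
gripper_width: 29.3
gripper_force: 25.0
```

Emit:
send_rows(steps=[[[0,0,0,0,0.5],[0,0,0,0,0.6],[0,0,0,0,0.7],[0,0,0,0,0.7],[0,0,0,0,0.7]]])

```text
time_s: 12.88
ee_pos: [549.6, 20.9, 119.4]
ee_rot: [-179.9, 0.0, 90.0]
force: [0.6, 0.5, -0.9]
gripper_width: 59.8
gripper_force: 0.0
```

Emit:
send_rows(steps=[[[0,0,-0.2,0,0.7],[0,0,-0.5,0,0.7],[0,0,-0.8,0,0.7],[0,0,-0.8,0,0.7],[0,0,-0.8,0,0.7]]])

```text
time_s: 13.3
ee_pos: [550.0, 20.9, 245.7]
ee_rot: [-180.0, 0.0, 90.0]
force: [0.5, 0.4, 0.2]
gripper_width: 63.4
gripper_force: 0.0
```

Emit:
send_rows(steps=[[[-0.8,-0.2,0,0,0.7],[-0.8,-0.2,0,0,0.7],[-0.8,-0.2,0,0,0.7],[-0.8,-0.2,0,0,0.7],[-0.8,-0.2,0,0,0.7]]])

```text
time_s: 13.72
ee_pos: [509.7, -140.3, 244.6]
ee_rot: [180.0, 0.0, 90.0]
force: [0.1, -0.5, 0.2]
gripper_width: 63.7
gripper_force: 0.0
```

Emit:
send_rows(steps=[[[-0.5,0,0,0,0.7],[-0.2,0,0,0,0.7],[0,0,0,0,0.7],[0,0,0,0,0.7]]])

```text
time_s: 14.05
ee_pos: [510.5, -166.5, 244.0]
ee_rot: [-180.0, -0.1, 90.0]
force: [0.5, 1.5, -1.4]
gripper_width: 63.9
gripper_force: 0.0
```

Run:
```python
from h import *
np.set_printoptions(precision=1,suppress=True)
def crop(f,x0,y0,x1,y1,k): return cv2.resize(f['pixels'][y0:y1,x0:x1,::-1],None,fx=k,fy=k,interpolation=cv2.INTER_CUBIC)
f=env.grab_frame('side'); g=env.grab_frame('top')
np.savez('side4.npz',**f);np.savez('top4.npz',**g)
cv2.imwrite('pics/s4.png',np.vstack([crop(f,290,160,480,250,4)[:300],crop(g,290,145,480,215,4)]))
for b,h,n in((f,(325,180,345,200,80),'s'),(g,(320,180,342,200,110),'t')):
    try:
        m,c,st=dark(b,*h); P=cloud(b); print(n,m.sum(),c,np.nanmedian(P[m],0),np.nanmax(P[m][:,2]))
        if n=='s': cs=c
        else: print(tri(f,cs,g,c))
    except Exception as e: print(n,e)
```

```text
s 86 [333.7 191.8] [541.3  14.9 137.2] 148.07575715886117
t 73 [330.9 190.4] [549.9  19.8 144.4] 147.39520855276658
(array([550.7,  19.4, 132.3]), np.float64(0.682956965658038))
```

View pics/s4.png

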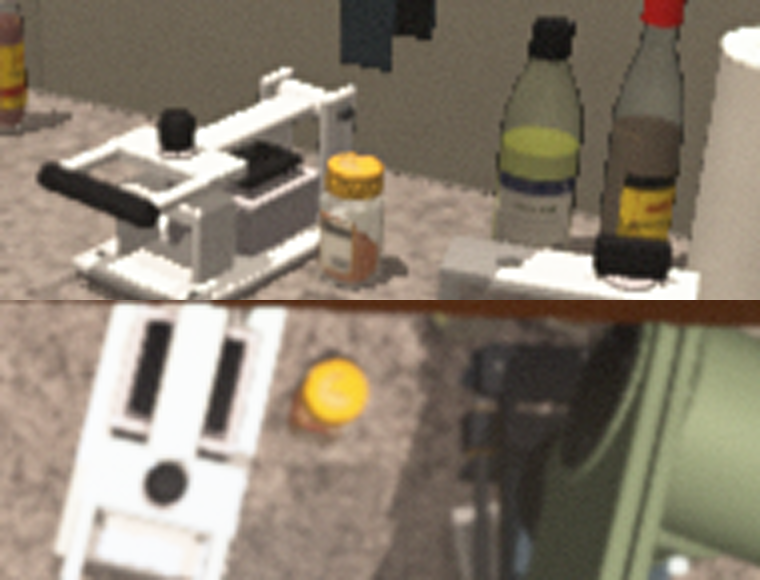

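The knob stands upright over the eye, at top pixel (331,190) and side pixel (334,192). Its top is 144.4 mm up, against 133 mm in the rack, so the flange is seated at about 111 mm. The lever is level and the short pin is still in the rack.

```bash
python3 -c "
from h import *
print(env.job_done())"
```

```text
the job is handed in; nothing more can be done
None
```

I swung the lever down onto its stop and pushed the long pin home through both eyes; in the last pictures its flange sits on the lever plate, the short pin is still in the rack, and I handed the job in (no verdict was returned).

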